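# Clip a stroke-stop collar onto a hydraulic cylinder rod

### The arm

A 7-joint arm with a two-finger parallel gripper is mounted at the origin on the work surface. World frame = base frame: x ahead of the robot, y to its left, z up, the work surface at z = 0. Lengths are in m, angles in rad, forces in N, time in s.
With the tool pointing down it reaches from about 0.35 to 0.9 m from the base axis. Payload 19.9 kg.
Tool frame: the origin (TCP) lies midway between the tips of the shut fingers; the grasp point (between the pads) lies 19 mm behind it (robot.pinch_z is the distance from the TCP to the grasp point, in m); z points along the fingers, y is the line along which they close (so a half turn about z gives the same grasp; the last joint's range is limited). The gripper opens to 94 mm and grips with 3 to 60 N. Pads are 16 mm wide; open, the fingers measure 119 mm over their backs; the gripper's body (75 mm by 177 mm) begins 78 mm behind the grasp point.
Start: joints at [-1.185, 0.417, -0.01, 1.614, 0.005, 1.111, -0.053], TCP at [0.259, 0.569, 0.205] pointing down, gripper open.
Joint ranges: [-2.81, 2.81], [-0.39, 2.02], [-1.27, 1.25], [0.06, 2.57], [-1.19, 4.33], [0.19, 2], [-2.82, 2.82]. Speed limits (rad/s): [1.89, 1.89, 2.39, 2.39, 3.01, 3.01, 3.01].

### API

Orientations are given as a unit quaternion [w, x, y, z].
In Python, from station import robot gives the robot as it stands.
- The arm moves only by the tool servo_tool, never from a script. Its argument "deltas" is a list of rows, each an object with "dr": the turn, a rotation vector about the tool's x, y, z in units of 0.12 rad (1.0 is 0.12 rad), a list of three; "translation": the shift along the tool's x, y, z in units of 0.025 m (1.0 is 0.025 m), a list of three; "grip": the opening, from -1 (shut) to 1 (fully open). A call has 1 to 12 rows; each row shifts and turns the commanded pose from where the row before left it, along the tool's axes as they then stand; what a row does not reach is not made up. A row lasts 1/12 s, in which the tool goes at most 41.7 mm and 7.16 degrees, less where a joint would pass 70% of its speed; a pose out of reach is approached as far as the arm can. A call with a number of a shift or a turn outside -1 to 1 is refused whole. A call with a gripper value outside its range is refused whole. The fingers move at their own pace and stop on an object; the grip force is fixed at half the most. Time passes only in rows, so rows that do not move let the fingers close. It gives the time, the measured TCP pose, the force, the opening and the grip force at its end, in the units of the state.
- robot.state(): the state, without advancing time (a new reading comes with each control period).
- robot.snapshot(name): name is "side" or "top"; returns the picture (400x640x3 uint8, blue, green, red); there is no depth.
- robot.get_calibration(name): a dict with "fx", "fy", "cx", "cy" (pixels), "rvec" (rotation vector, rad) and "tvec" (3), from world to camera coordinates, as OpenCV has them. Camera axes: x right, y down, z forward; pixel columns grow to the right and rows downward; lengths in m; the calibration is good to about 2 mm. A picture is of the moment at which its call begins. get_calibration takes no time and is no camera call.
- robot.finish_job(): hands the job in; it is judged then, once.
The state is a dict: "time_s": time; "joints": joint angles; "qd": joint speeds; "tau": joint torques, N m; "ee_pos": TCP position; "tcp_rot": TCP orientation; "ft_force": force on the tool from outside, world axes, zero at the start; "wrist_torque": the same for the moment, N m; "opening": opening from 0.0 (shut) to 1.0 (fully open); "grasp_force": force on a finger pad.
Only numpy, scipy, OpenCV 4.12 (cv2) and the standard library are available. Lean on these libraries where they do the work, as an engineer would, in place of code of your own. Each camera call takes 0.05 s, during which the arm holds its last target. There are 200 camera calls.

### The job

Fit the longer of the two open C-shaped stop collars to the hydraulic cylinder: push it down through its gap onto the bare rod, clear of the packing gland nut, until it snaps over and sits fully home on the rod, then slide it along the rod until its end face is flush against the nut, and let go. Do not force it, and bring it up to the nut gently: never press on the nut with more than 25 N. Leave the other parts on the bench where they are.

Things in the scene. Friction and masses are not known exactly. Their poses are not given: they have to be found in the camera images.
- long_collar_mid (a point): the collar to fit: bare aluminium C (horseshoe), 40 mm long, 50 wide, 50 high, standing on its leg ends, gap down, about 0.17 kg. This point: its centre, on the bore axis, half-way along, 25 mm above the leg ends. y along the bore, x across the legs, z to the closed top. Outer sides flat, parallel, 50 mm apart, from the leg ends to 37 mm up. Bore radius 16.8 mm
- long_collar_gap (a point): middle of the long collar's gap, level with the leg ends. Legs 8 mm thick, 34 mm between them. Fully home on the rod, the bore rests on top of the rod, and the collar's centre is about 1 mm below the rod axis; there it slides along easily, but drags with up to 0.9 of the force that presses it on the rod
- long_collar_rollers (a point): point midway between the long collar's two sprung rollers, 13 mm above the leg ends. A steel roller (8 mm diameter, along y) stands 5.4 mm out of each leg, 23 mm apart. The rod spreads them, which takes a push of about 10 to 22 N: they touch it with the collar's centre 24 mm above the rod axis, give way as the centre passes 12 mm above it, then draw the collar down
- short_collar_mid (a point): the other collar, the same shape but only 25 mm long (along y); not to be used. The point is its centre, 25 mm above its leg ends
- cylinder: grey hydraulic cylinder lying level on timber blocks, fixed to the bench. Origin on the bench below the centre of the barrel's end face; z up; the bare steel rod, 32 mm diameter, axis 80 mm above the bench, runs from there along -y, the barrel (72 mm diameter, 215 mm long) along +y; two plugged ports stand on top of the barrel up to 134 mm above the bench, from 60 mm behind its end face
- barrel_face (a point): top edge of the barrel's end face, 36 mm above the rod axis. Below it the dark packing gland nut (round, 56 mm diameter, four slots) is screwed in around the rod. The nut's flat face stands between 5 and 35 mm out of the barrel's end face along -y: it differs each time and is not measured, so it must be seen or felt. It does not move when pushed
- rod_root (a point): point on the rod axis in the plane of the barrel's end face, 80 mm above the bench
- rod_end (a point): point on the rod axis where the clevis begins, 170 mm from rod_root, a fork 50 mm wide and 46 mm high
- carton: small cardboard carton 100 x 75 x 60 mm, bystander; origin at the centre of its underside
- filter: white spin-on oil filter can, 76 mm diameter, 98 mm high, standing, bystander; origin at the centre of its underside
- clevis_pin: steel clevis pin 19 mm diameter, 83 mm long, lying, bystander; origin at its underside, x along the pin
There are look-alikes about, which are no part of the job. What is shaped like the part that bears long_collar_mid but brown is not meant.

How it is judged:
On the way, in this order (a step that is already met when the one before it is completed fails the run):
1. the long collar is snapped over the bare rod and home on it, its end face at least 5 mm clear of the gland nut (x of long_collar_mid in the frame of rod_root between -0.0025 and 0.0025 m and z of long_collar_mid in the frame of rod_root between -0.003 and 0.003 m and y of long_collar_mid in the frame of rod_root above -0.17 m and angle between the y axis of long_collar_mid and the y axis of rod_root, either way round below 0.08 rad and distance between long_collar_mid and gland_c0 above 0.05 m), for 0.2 s.
2. the collar's end face is flush against the gland nut (distance between long_collar_mid and gland_c0 below 0.0467 m), for 0.2 s.
At the end, for the whole second after the job is handed in: The long collar is on the rod, snapped over and home (its centre within 2.5 mm sideways and 3 mm in height of the rod axis, in line within 0.08 rad), its end face against the gland nut with a gap under about 1.5 mm, released and at rest (x of long_collar_mid in the frame of rod_root between -0.0025 and 0.0025 m and z of long_collar_mid in the frame of rod_root between -0.003 and 0.003 m and angle between the y axis of long_collar_mid and the y axis of rod_root, either way round below 0.08 rad and distance between long_collar_mid and gland_c0 below 0.0467 m and linear speed of long_collar below 0.01 m/s); the robot touches nothing.
It fails at once if the collar is pressed against the gland nut with more than 25 N (contact force between long_collar and gland_c0 above 25 N).
It fails at once if the collar is forced: its contact forces on the cylinder, added up, pass 80 N (snapping it over properly stays under 50 N) (contact force between long_collar and cylinder above 80 N).
It fails at once if another part on the bench is moved by more than 20 mm (distance of any of short_collar_mid, carton, filter, clevis_pin from where it was at the start of the episode above 0.02 m).
It also fails if it takes over 54 s, if anything falls off the work surface, if the arm or the gripper's body presses on something with over 40 N, if the wrist force passes 120 N, or if a joint passes its speed limit or range.

## Working session

There is one attempt and no reset: what is moved stays moved. The work goes in short steps, Python scripts to look and compute and a tool call to move; the robot and the scene stay as the last step left them, time stands still between calls to the robot, and variables do not carry over. Pictures are saved under pics/ and viewed, at most 10 in all, crops included, and the job is handed in when it is done.

Besides the shell and the picture viewer there is one more tool, called after "Request:" as name(argument=value, ...) on one line, values as JSON. servo_tool: Moves the arm, as the interface text tells. Its arguments: {"type":"object","properties":{"deltas":{"type":"array","items":{"type":"object","properties":{"dr":{"type":"array","items":{"type":"number","minimum":-1,"maximum":1}},"translation":{"type":"array","items":{"type":"number","minimum":-1,"maximum":1}},"grip":{"type":"number"}}}}},"required":["deltas"]}

```bash
mkdir -p pics; cat > h.py <<'E'
import numpy as np, cv2
from station import robot
def P(n):
    c=robot.get_calibration(n);K=np.array([[c['fx'],0,c['cx']],[0,c['fy'],c['cy']],[0,0,1.]])
    R,_=cv2.Rodrigues(np.array(c['rvec'],float));return K,R,np.array(c['tvec'],float).ravel()
def pix(n,X):
    K,R,t=P(n);p=K@(R@np.array(X,float)+t);return p[:2]/p[2]
def onz(n,uv,z):
    K,R,t=P(n);d=R.T@np.linalg.inv(K)@np.array([uv[0],uv[1],1.]);o=-R.T@t;return o+d*(z-o[2])/d[2]
def tri(a,b):
    A=[];B=[]
    for n,uv in (('side',a),('top',b)):
        K,R,t=P(n);d=R.T@np.linalg.inv(K)@np.array([uv[0],uv[1],1.]);d/=np.linalg.norm(d);o=-R.T@t
        M=np.eye(3)-np.outer(d,d);A.append(M);B.append(M@o)
    return np.linalg.solve(sum(A),sum(B))
E
python3 - <<'E'
from h import *
for n in('side','top'):
    cv2.imwrite(f'pics/{n}0.png',robot.snapshot(n));K,R,t=P(n);print(n,-R.T@t,K[0,0],R.round(2).tolist())
s=robot.state();print(s)
E
```

```text
side [-0.09726644 -0.7657933   0.68736315] 480.9526883362959 [[0.73, -0.68, 0.01], [-0.34, -0.37, -0.87], [0.59, 0.63, -0.5]]
top [ 0.49602221 -0.00656158  1.36759812] 455.68482711828835 [[-0.0, -1.0, 0.01], [-1.0, 0.0, -0.06], [0.06, -0.01, -1.0]]
{'time_s': 0.1, 'joints': array([-1.18552009,  0.41788441, -0.01030569,  1.6141163 ,  0.00474784,
        1.11069674, -0.052993  ]), 'qd': array([ 0.00125982, -0.00087018, -0.00060051, -0.00159056, -0.00233814,
       -0.00086922,  0.00089747]), 'tau': array([ 1.96175519e-03, -8.52576685e+01,  6.40766211e-01, -4.26687849e+01,
       -4.87798930e-02,  1.64161931e-02,  5.76712659e-05]), 'ee_pos': array([0.25859262, 0.56862144, 0.20490551]), 'tcp_rot': array([-5.19624043e-05,  2.11753428e-01,  9.77322973e-01, -5.38994557e-04]), 'ft_force': array([ 0.44206498,  0.08654226, -0.82607513]), 'wrist_torque': array([-0.02663703,  0.00176646, -0.01529312]), 'grasp_force': 0.0, 'opening': 0.9998560353139829}
```

View pics/side0.png

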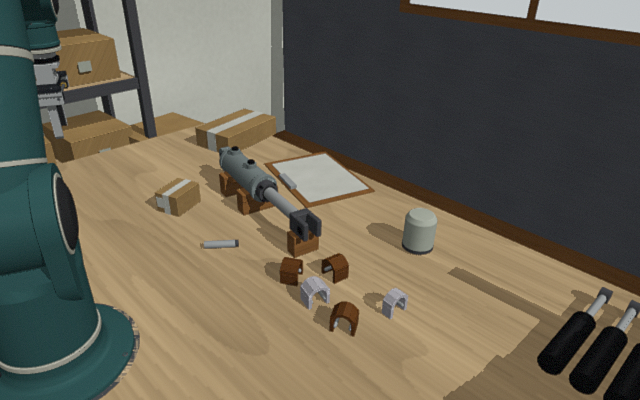

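View pics/top0.png

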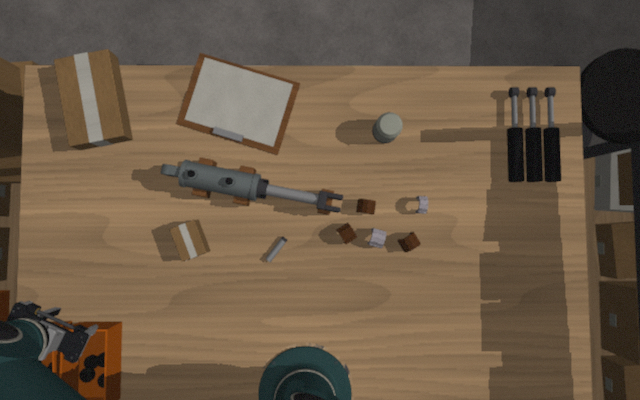

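The side view has two bare-aluminium Cs, at (315,292) and (396,302). In the top view they are at (377,238) and (422,204). Three brown look-alikes are at (291,271), (335,267) and (345,318). The one at (377,238) looks longer; I'll check that in enlarged crops.

```bash
python3 - <<'E'
from h import *
t=cv2.imread('pics/top0.png');s=cv2.imread('pics/side0.png')
def cr(i,x,y,w,h,k):return cv2.resize(i[y:y+h,x:x+w],None,fx=k,fy=k,interpolation=cv2.INTER_CUBIC)
a=cr(t,355,190,80,60,5) 
b=cr(s,295,270,80,60,5)
c=cr(t,225,165,160,55,5)
o=np.zeros((600,800,3),np.uint8);o[:300,:400]=a;o[:300,400:]=b;o[300:575]=c
cv2.imwrite('pics/c1.png',o)
E
```

```text
(no output)
```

View pics/c1.png

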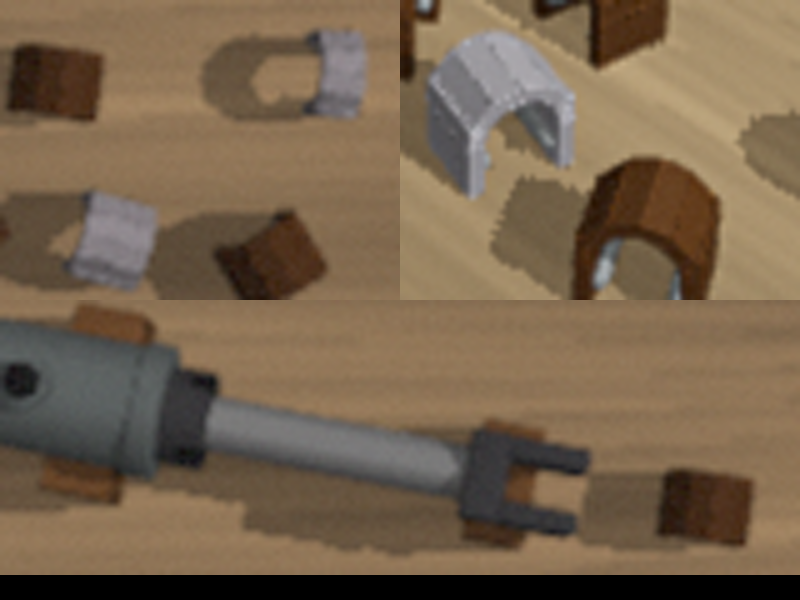

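The long collar is the aluminium C at top pixel (378,238), about 13 px or 40 mm long. The one at (422,204) is about 9 px, so it is the 25 mm short one. Rod axis runs from about (267.4,189.8) at the nut to (318,199) at the clevis.

```bash
python3 - <<'E'
from h import *
f=lambda x,y,z:onz('top',(355+x/5,190+y/5),z)
g=lambda x,y,z:onz('top',(225+x/5,165+(y-300)/5),z)
for p in [(90,192),(155,205),(135,288),(70,272)]:print('col',f(*p,.04).round(4))
c=f(115,240,.045);print('c',c)
print('side check',pix('side',[c[0],c[1],.05]),'expect ~',(295+(500-400)/5,270+75/5))
for n,p in dict(rodtopN=(212,400,.08),rodbotN=(207,450,.08),rodtopC=(475,442,.08),rodbotC=(460,497,.08),nutT=(217,375,.08),nutB=(203,465,.08),barT=(180,350,.08),barB=(155,477,.08)).items():print(n,g(*p).round(4))
# dense rod centreline from intensity in top picture
t=cv2.imread('pics/top0.png');hsv=cv2.cvtColor(t,cv2.COLOR_BGR2HSV)
pts=[]
for u in range(272,314,3):
    col=hsv[175:210,u,1]; v=np.where(col<60)[0]; 
    if len(v):print(u,175+v.min(),175+v.max(),len(v),end=' | ');pts.append(onz('top',(u,175+(v.min()+v.max())/2),.08)[:2])
pts=np.array(pts);m=pts.mean(0);d=np.linalg.svd(pts-m)[2][0];print('\nrod',m,d,np.degrees(np.arctan2(d[1],d[0])),np.abs((pts-m)@[-d[1],d[0]]).max())
E
```

```text
col [ 0.4804 -0.1986  0.04  ]
col [ 0.4728 -0.2365  0.04  ]
col [ 0.4247 -0.2243  0.04  ]
col [ 0.4341 -0.1865  0.04  ]
c [ 0.45272091 -0.21214938  0.045     ]
side check [315.13852028 282.42554973] expect ~ (315.0, 285.0)
rodtopN [0.6042 0.1054 0.08  ]
rodbotN [0.5759 0.1081 0.08  ]
rodtopC [ 0.5802 -0.0435  0.08  ]
rodbotC [ 0.549  -0.0349  0.08  ]
nutT [0.6184 0.1026 0.08  ]
nutB [0.5674 0.1104 0.08  ]
barT [0.6327 0.1236 0.08  ]
barB [0.5606 0.1374 0.08  ]
272 185 195 11 | 275 186 196 11 | 278 186 196 11 | 281 187 197 11 | 284 188 198 11 | 287 188 198 11 | 290 189 199 11 | 293 189 199 11 | 296 190 200 11 | 299 190 201 12 | 302 191 201 11 | 305 191 202 12 | 308 192 202 11 | 311 192 203 12 | 
rod [0.57869838 0.03719986] [-0.18871407 -0.98203208] -100.87774823100514 0.0012864569064171382
```

Request:
servo_tool(deltas=[{"dr":[0,0,0.96],"translation":[-0.65,-0.75,0],"grip":0.6},{"dr":[0,0,0.96],"translation":[-0.75,-0.65,0],"grip":0.6},{"dr":[0,0,0.96],"translation":[-0.82,-0.55,0],"grip":0.6},{"dr":[0,0,0.96],"translation":[-0.9,-0.45,0],"grip":0.6},{"dr":[0,0,0.96],"translation":[-0.95,-0.35,0],"grip":0.6},{"dr":[0,0,0.96],"translation":[-0.98,-0.25,0],"grip":0.6},{"dr":[0,0,0.96],"translation":[-1,-0.15,0],"grip":0.6},{"dr":[0,0,0.96],"translation":[-1,0,0],"grip":0.6},{"dr":[0,0,0.96],"translation":[-1,0.12,0],"grip":0.6},{"dr":[0,0,0.96],"translation":[-0.98,0.24,0],"grip":0.6},{"dr":[0,0,0.96],"translation":[-0.94,0.35,0],"grip":0.6},{"dr":[0,0,0.96],"translation":[-0.9,0.45,0],"grip":0.6}])

```text
time_s: 1.1
ee_pos: [0.3556, 0.2827, 0.2053]
tcp_rot: [-0.0, 0.788, 0.616, -0.0]
ft_force: [0.3, 0.0, 0.4]
opening: 0.8
grasp_force: 0.0
```

```bash
cat >> h.py <<'E'
from scipy.spatial.transform import Rotation as Ro
def go(X,yaw=None):
    s=robot.state();q=s['tcp_rot'];R=Ro.from_quat([q[1],q[2],q[3],q[0]]).as_matrix()
    e=R.T@(np.array(X)-s['ee_pos'])/.025
    print('t',round(s['time_s'],2),'pos',s['ee_pos'].round(4),'yaw_y',round(np.degrees(np.arctan2(R[1,1],R[0,1])),2),'tilt',R[:2,2].round(4),'F',s['ft_force'].round(1),'T',s['wrist_torque'].round(2),'open',round(s['opening'],3),'gf',round(s['grasp_force'],1),'units',e.round(2))
E
python3 -c "
from h import *
go([.453,-.2115,.2]);print(robot.state()['joints'].round(2))"
```

```text
t 1.1 pos [0.3556 0.2827 0.2053] yaw_y -13.98 tilt [-0.0003 -0.0002] F [0.3 0.  0.4] T [-0.05  0.03 -0.02] open 0.8 gf 0.0 units [-18.24   8.56   0.21]
[-1.04  0.11  0.32  2.03 -0.04  1.01 -0.94]
```

Request:
servo_tool(deltas=[{"translation":[-0.96,0.45,0],"grip":0.6},{"translation":[-0.96,0.45,0],"grip":0.6},{"translation":[-0.96,0.45,0],"grip":0.6},{"translation":[-0.96,0.45,0],"grip":0.6},{"translation":[-0.96,0.45,0],"grip":0.6},{"translation":[-0.96,0.45,0],"grip":0.6},{"translation":[-0.96,0.45,0],"grip":0.6},{"translation":[-0.96,0.45,0],"grip":0.6},{"translation":[-0.96,0.45,0],"grip":0.6},{"translation":[-0.96,0.45,0],"grip":0.6},{"translation":[-0.96,0.45,0],"grip":0.6},{"translation":[-0.96,0.45,0],"grip":0.6}])

```text
invalid input at $.deltas[0]: expected keys dr, translation, grip
```

Request:
servo_tool(deltas=[{"translation":[-0.96,0.45,0],"grip":0.6},{"translation":[-0.96,0.45,0],"grip":0.6},{"translation":[-0.96,0.45,0],"grip":0.6},{"translation":[-0.96,0.45,0],"grip":0.6},{"translation":[-0.96,0.45,0.4],"grip":0.6},{"translation":[-0.96,0.45,0.8],"grip":0.6},{"translation":[-0.96,0.45,1],"grip":0.6},{"translation":[0,0,1],"grip":0.6},{"translation":[0,0,0],"grip":0.6}])

```text
invalid input at $.deltas[0]: expected keys dr, translation, grip
```

```bash
python3 -c "
from h import *
go([.453,-.2115,.006])
i=robot.snapshot('side');j=robot.snapshot('top')
f=lambda i,x,y,w,h,k:cv2.resize(i[y:y+h,x:x+w],None,fx=k,fy=k,interpolation=cv2.INTER_CUBIC)
cv2.imwrite('pics/c2.png',np.hstack([f(i,265,220,100,100,4),f(j,330,190,100,100,4)]))
s=robot.state();p=s['ee_pos'];print('tcp side',pix('side',p),'top',pix('top',p))
"
```

```text
t 1.1 pos [0.3556 0.2827 0.2053] yaw_y -13.98 tilt [-0.0003 -0.0002] F [0.3 0.  0.4] T [-0.05  0.03 -0.02] open 0.8 gf 0.0 units [-18.24   8.56   7.97]
tcp side [146.81998632 154.0175867 ] top [193.00243887 278.91865451]
```

View pics/c2.png

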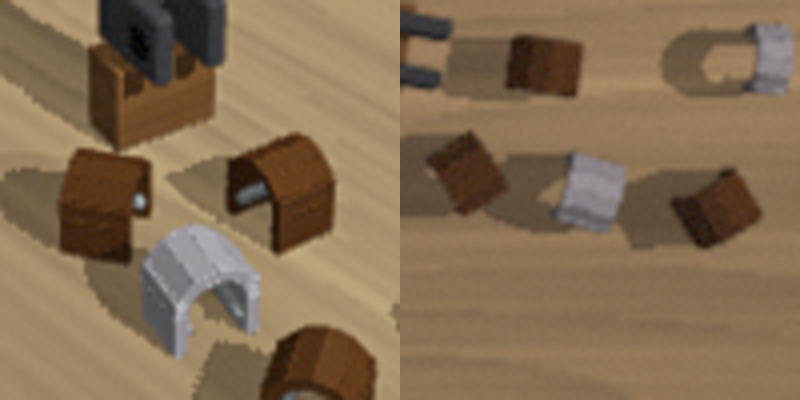

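The picture shows the bench untouched, with the collar at top pixel (378,238). The calls were refused because every row needs a `dr`, so I'm resending them.

Request:
servo_tool(deltas=[{"dr":[0,0,0],"translation":[-0.96,0.45,0],"grip":0.6},{"dr":[0,0,0],"translation":[-0.96,0.45,0],"grip":0.6},{"dr":[0,0,0],"translation":[-0.96,0.45,0],"grip":0.6},{"dr":[0,0,0],"translation":[-0.96,0.45,0],"grip":0.6},{"dr":[0,0,0],"translation":[-0.96,0.45,0],"grip":0.6},{"dr":[0,0,0],"translation":[-0.96,0.45,0],"grip":0.6},{"dr":[0,0,0],"translation":[-0.96,0.45,0],"grip":0.6},{"dr":[0,0,0],"translation":[-0.96,0.45,0],"grip":0.6},{"dr":[0,0,0],"translation":[-0.96,0.45,0],"grip":0.6},{"dr":[0,0,0],"translation":[-0.96,0.45,0],"grip":0.6},{"dr":[0,0,0],"translation":[-0.96,0.45,0],"grip":0.6},{"dr":[0,0,0],"translation":[-0.96,0.45,0],"grip":0.6}])

```text
time_s: 2.2
ee_pos: [0.4188, -0.0286, 0.2055]
tcp_rot: [0.0, 0.786, 0.619, 0.0]
ft_force: [0.6, 0.1, -0.9]
opening: 0.799
grasp_force: 0.0
```

Request:
servo_tool(deltas=[{"dr":[0,0,0],"translation":[-0.96,0.45,0],"grip":0.6},{"dr":[0,0,0],"translation":[-0.96,0.45,0],"grip":0.6},{"dr":[0,0,0],"translation":[-0.96,0.45,0],"grip":0.6},{"dr":[0,0,0],"translation":[-0.96,0.45,0],"grip":0.6},{"dr":[0,0,0],"translation":[-0.96,0.45,0.4],"grip":0.6},{"dr":[0,0,0],"translation":[-0.96,0.45,0.8],"grip":0.6},{"dr":[0,0,0],"translation":[-0.96,0.45,1],"grip":0.6},{"dr":[0,0,0],"translation":[0,0,1],"grip":0.6},{"dr":[0,0,0],"translation":[0,0,0],"grip":0.6}])

```text
time_s: 2.95
ee_pos: [0.4535, -0.2097, 0.1217]
tcp_rot: [-0.002, 0.786, 0.618, -0.002]
ft_force: [-0.6, 0.8, -0.5]
opening: 0.8
grasp_force: 0.0
```

```bash
python3 -c "
from h import *
go([.453,-.2115,.006])
i=robot.snapshot('side');j=robot.snapshot('top')
f=lambda i,x,y,w,h,k:cv2.resize(i[y:y+h,x:x+w],None,fx=k,fy=k,interpolation=cv2.INTER_CUBIC)
cv2.imwrite('pics/c3.png',np.hstack([f(i,265,220,100,100,4),f(j,330,190,100,100,4)]))
"
```

```text
t 2.95 pos [ 0.4535 -0.2097  0.1217] yaw_y -13.69 tilt [-0.0061  0.0001] F [-0.6  0.8 -0.5] T [-0.02  0.13  0.03] open 0.8 gf 0.0 units [-0.07  0.03  4.63]
```

View pics/c3.png

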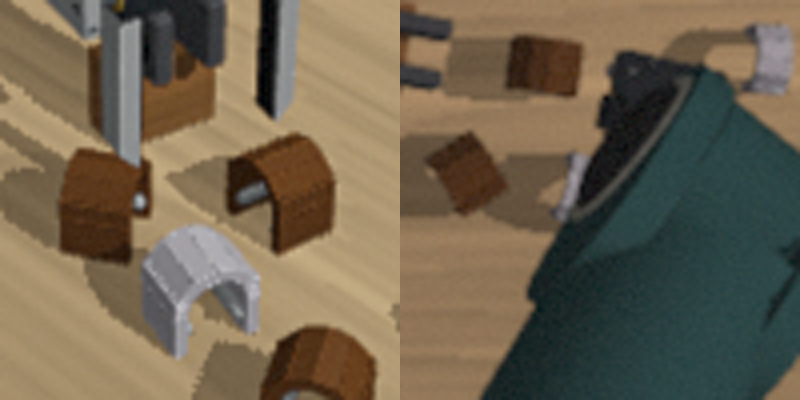

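The side view has the fingers straddling the collar, with tips at about (298,260) and (334,249) and their midpoint in line with it at column 316. I'll go down and grip.

Request:
servo_tool(deltas=[{"dr":[0,0,0],"translation":[-0.07,0,0.8],"grip":0.6},{"dr":[0,0,0],"translation":[0,0,0.9],"grip":0.6},{"dr":[0,0,0],"translation":[0,0,0.9],"grip":0.6},{"dr":[0,0,0],"translation":[0,0,0.8],"grip":0.6},{"dr":[0,0,0],"translation":[0,0,0.6],"grip":0.6},{"dr":[0,0,0],"translation":[0,0,0.4],"grip":0.6},{"dr":[0,0,0],"translation":[0,0,0],"grip":0.6},{"dr":[0,0,0],"translation":[0,0,0],"grip":0.6}])

```text
time_s: 3.72
ee_pos: [0.4559, -0.211, 0.0166]
tcp_rot: [0.0, 0.786, 0.618, 0.0]
ft_force: [0.1, -0.7, -0.4]
opening: 0.798
grasp_force: 0.0
```

Request:
servo_tool(deltas=[{"dr":[0,0,0],"translation":[0,0,0],"grip":-1},{"dr":[0,0,0],"translation":[0,0,0],"grip":-1},{"dr":[0,0,0],"translation":[0,0,0],"grip":-1},{"dr":[0,0,0],"translation":[0,0,0],"grip":-1},{"dr":[0,0,0],"translation":[0,0,0],"grip":-1},{"dr":[0,0,0],"translation":[0,0,0],"grip":-1}])

```text
time_s: 4.22
ee_pos: [0.4553, -0.2113, 0.016]
tcp_rot: [0.0, 0.786, 0.618, 0.0]
ft_force: [-1.4, 1.7, 10.5]
opening: 0.538
grasp_force: 29.9
```

```bash
python3 -c "
from h import *
go([.453,-.2115,.01])"
```

```text
t 4.22 pos [ 0.4553 -0.2113  0.016 ] yaw_y -13.66 tilt [0.0006 0.0002] F [-1.4  1.7 10.5] T [ 0.4   0.52 -0.04] open 0.538 gf 29.9 units [-0.03 -0.09  0.24]
```

The grip is right at the top of the flats (35 mm up, and a 10 N upward force), so I'll regrip 11 mm lower.

Request:
servo_tool(deltas=[{"dr":[0,0,0],"translation":[0,0,0],"grip":0.4},{"dr":[0,0,0],"translation":[0,0,0],"grip":0.4},{"dr":[0,0,0],"translation":[0,0,0.2],"grip":0.4},{"dr":[0,0,0],"translation":[0,0,0.2],"grip":0.4},{"dr":[0,0,0],"translation":[0,0,0.04],"grip":0.4},{"dr":[0,0,0],"translation":[0,0,0],"grip":0.4}])

```text
time_s: 4.72
ee_pos: [0.4547, -0.2113, 0.0039]
tcp_rot: [-0.0, 0.786, 0.618, -0.0]
ft_force: [0.6, 0.2, 0.4]
opening: 0.699
grasp_force: 0.0
```

Request:
servo_tool(deltas=[{"dr":[0,0,0],"translation":[0,0,0],"grip":-1},{"dr":[0,0,0],"translation":[0,0,0],"grip":-1},{"dr":[0,0,0],"translation":[0,0,0],"grip":-1},{"dr":[0,0,0],"translation":[0,0,0],"grip":-1},{"dr":[0,0,0],"translation":[0,0,0],"grip":-1}])

```text
time_s: 5.13
ee_pos: [0.4551, -0.2113, 0.0046]
tcp_rot: [0.0, 0.786, 0.618, 0.0]
ft_force: [0.1, -0.6, -0.8]
opening: 0.538
grasp_force: 29.9
```

```bash
python3 -c "
from h import *
go([.453,-.2115,.01])"
```

```text
t 5.13 pos [ 0.4551 -0.2113  0.0046] yaw_y -13.66 tilt [ 0.0002 -0.0002] F [ 0.1 -0.6 -0.8] T [-0.13  0.11  0.  ] open 0.538 gf 29.9 units [-0.03 -0.08 -0.22]
```

Request:
servo_tool(deltas=[{"dr":[0,0,0],"translation":[0,0,-0.3],"grip":-1},{"dr":[0,0,0],"translation":[0,0,-0.7],"grip":-1},{"dr":[0,0,0],"translation":[0,0,-0.9],"grip":-1},{"dr":[0,0,-0.1],"translation":[0,0,-1],"grip":-1},{"dr":[0,0,-0.1],"translation":[0,0,-1],"grip":-1},{"dr":[0,0,-0.1],"translation":[0,0,-1],"grip":-1},{"dr":[0,0,-0.1],"translation":[0,0,-0.9],"grip":-1},{"dr":[0,0,0],"translation":[0,0,-0.6],"grip":-1},{"dr":[0,0,0],"translation":[0.3,0.1,0],"grip":-1},{"dr":[0,0,0],"translation":[0.6,0.2,0],"grip":-1},{"dr":[0,0,0],"translation":[0.9,0.25,0],"grip":-1},{"dr":[0,0,0],"translation":[0.9,0.25,0],"grip":-1}])

```text
time_s: 6.13
ee_pos: [0.4875, -0.1477, 0.1641]
tcp_rot: [-0.0, 0.771, 0.636, -0.0]
ft_force: [-0.1, 0.2, -2.0]
opening: 0.534
grasp_force: 29.9
```

Request:
servo_tool(deltas=[{"dr":[0,0,0],"translation":[0.9,0.25,0],"grip":-1},{"dr":[0,0,0],"translation":[0.9,0.25,0],"grip":-1},{"dr":[0,0,0],"translation":[0.9,0.25,0],"grip":-1},{"dr":[0,0,0],"translation":[0.9,0.25,0],"grip":-1},{"dr":[0,0,0],"translation":[0.9,0.25,0],"grip":-1},{"dr":[0,0,0],"translation":[0.9,0.25,0],"grip":-1},{"dr":[0,0,0],"translation":[0.9,0.25,0],"grip":-1},{"dr":[0,0,0],"translation":[0.9,0.25,0],"grip":-1},{"dr":[0,0,0],"translation":[0.8,0.2,0],"grip":-1},{"dr":[0,0,0],"translation":[0.6,0.1,0],"grip":-1},{"dr":[0,0,0],"translation":[0,0,0],"grip":-1},{"dr":[0,0,0],"translation":[0,0,0],"grip":-1}])

```text
time_s: 7.13
ee_pos: [0.5843, 0.0519, 0.1639]
tcp_rot: [-0.0, 0.771, 0.637, -0.001]
ft_force: [0.2, 0.4, -1.9]
opening: 0.536
grasp_force: 29.9
```

```bash
python3 -c "
from h import *
go([.5826,.0525,.11])
i=robot.snapshot('side');j=robot.snapshot('top')
f=lambda i,x,y,w,h,k:cv2.resize(i[y:y+h,x:x+w],None,fx=k,fy=k,interpolation=cv2.INTER_CUBIC)
cv2.imwrite('pics/c4.png',np.hstack([f(i,215,130,100,110,5)[:500,:400],f(j,235,140,80,100,5)]));cv2.imwrite('pics/side4.png',i)
"
```

```text
t 7.13 pos [0.5843 0.0519 0.1639] yaw_y -10.85 tilt [-0.001  -0.0006] F [ 0.2  0.4 -1.9] T [-0.08  0.06  0.01] open 0.536 gf 29.9 units [ 0.01 -0.07  2.15]
```

View pics/c4.png

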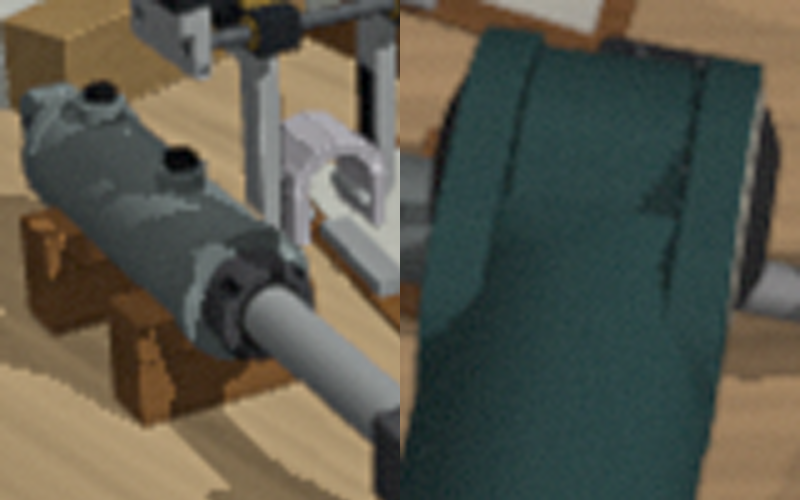

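The side view shows the collar held level above the rod and lined up, with its gap down. The top camera read the collar 2 mm low in x compared with the grip, so with the same correction the rod line matches the present sideways position. I'll lower in steps and watch the force.

Request:
servo_tool(deltas=[{"dr":[0,0,0],"translation":[0,0,0.5],"grip":-1},{"dr":[0,0,0],"translation":[0,0,0.7],"grip":-1},{"dr":[0,0,0],"translation":[0,0,0.7],"grip":-1},{"dr":[0,0,0],"translation":[0,0,0.5],"grip":-1},{"dr":[0,0,0],"translation":[0,0,0.1],"grip":-1},{"dr":[0,0,0],"translation":[0,0,0.1],"grip":-1},{"dr":[0,0,0],"translation":[0,0,0],"grip":-1}])

```text
time_s: 7.82
ee_pos: [0.5847, 0.0511, 0.0995]
tcp_rot: [0.0, 0.771, 0.636, -0.0]
ft_force: [0.6, -1.1, -0.9]
opening: 0.536
grasp_force: 29.9
```

Request:
servo_tool(deltas=[{"dr":[0,0,0],"translation":[0,0,0.1],"grip":-1},{"dr":[0,0,0],"translation":[0,0,0.1],"grip":-1},{"dr":[0,0,0],"translation":[0,0,0],"grip":-1}])

```text
time_s: 8.07
ee_pos: [0.5846, 0.0515, 0.0945]
tcp_rot: [0.0, 0.771, 0.637, 0.0]
ft_force: [-0.1, 0.1, -1.9]
opening: 0.536
grasp_force: 29.9
```

```bash
python3 -c "
from h import *
go([.5843,.0519,.085])"
```

```text
t 8.07 pos [0.5846 0.0515 0.0945] yaw_y -10.9 tilt [0.0002 0.0001] F [-0.1  0.1 -1.9] T [-0.07  0.12  0.01] open 0.536 gf 29.9 units [ 0.01 -0.02  0.38]
```

No contact yet, so I'll continue in 2 mm steps.

Request:
servo_tool(deltas=[{"dr":[0,0,0],"translation":[0,0,0.08],"grip":-1},{"dr":[0,0,0],"translation":[0,0,0.08],"grip":-1},{"dr":[0,0,0],"translation":[0,0,0],"grip":-1}])

```text
time_s: 8.32
ee_pos: [0.5841, 0.0516, 0.0901]
tcp_rot: [-0.0, 0.771, 0.637, -0.0]
ft_force: [-2.9, 0.3, -1.7]
opening: 0.536
grasp_force: 29.8
```

Request:
servo_tool(deltas=[{"dr":[0,0,0],"translation":[0,0,0.08],"grip":-1},{"dr":[0,0,0],"translation":[0,0,0.08],"grip":-1},{"dr":[0,0,0],"translation":[0,0,0],"grip":-1}])

```text
time_s: 8.57
ee_pos: [0.5832, 0.0517, 0.0857]
tcp_rot: [-0.001, 0.771, 0.637, -0.001]
ft_force: [-7.2, 2.5, -2.3]
opening: 0.538
grasp_force: 29.8
```

Request:
servo_tool(deltas=[{"dr":[0,0,0],"translation":[0,0,0.08],"grip":-1},{"dr":[0,0,0],"translation":[0,0,0],"grip":-1}])

```text
time_s: 8.73
ee_pos: [0.583, 0.0518, 0.0837]
tcp_rot: [-0.001, 0.771, 0.637, -0.001]
ft_force: [-9.5, 2.4, 1.3]
opening: 0.534
grasp_force: 29.8
```

```bash
python3 -c "
from h import *
go([.5843,.0519,.0586])"
```

```text
t 8.73 pos [0.583  0.0518 0.0837] yaw_y -10.89 tilt [-0.0036  0.0004] F [-9.5  2.4  1.3] T [0.46 2.67 0.13] open 0.534 gf 29.8 units [0.01 0.05 1.01]
```

The rod pushes the tool along -y with 9.8 N, so I'll shift about 2.4 mm that way.

Request:
servo_tool(deltas=[{"dr":[0,0,0],"translation":[0,-0.05,0],"grip":-1},{"dr":[0,0,0],"translation":[0,-0.045,0],"grip":-1},{"dr":[0,0,0],"translation":[0,0,0],"grip":-1}])

```text
time_s: 8.98
ee_pos: [0.5824, 0.0519, 0.0846]
tcp_rot: [0.0, 0.771, 0.637, 0.0]
ft_force: [-0.6, 0.3, -0.6]
opening: 0.533
grasp_force: 29.8
```

```bash
python3 -c "
from h import *
go([.5843,.0519,.0586])"
```

```text
t 8.98 pos [0.5824 0.0519 0.0846] yaw_y -10.91 tilt [ 0.0005 -0.0001] F [-0.6  0.3 -0.6] T [ 0.02  0.42 -0.03] open 0.533 gf 29.8 units [0.02 0.07 1.04]
```

Request:
servo_tool(deltas=[{"dr":[0,0,0],"translation":[0,0,0.08],"grip":-1},{"dr":[0,0,0],"translation":[0,0,0.08],"grip":-1},{"dr":[0,0,0],"translation":[0,0,0],"grip":-1}])

```text
time_s: 9.23
ee_pos: [0.5826, 0.052, 0.0807]
tcp_rot: [0.0, 0.771, 0.637, 0.0]
ft_force: [-3.6, 1.5, 8.7]
opening: 0.535
grasp_force: 29.8
```

Request:
servo_tool(deltas=[{"dr":[0,0,0],"translation":[0,0,0.08],"grip":-1},{"dr":[0,0,0],"translation":[0,0,0.08],"grip":-1},{"dr":[0,0,0],"translation":[0,0,0],"grip":-1}])

```text
time_s: 9.48
ee_pos: [0.5826, 0.052, 0.0767]
tcp_rot: [0.0, 0.771, 0.637, 0.0]
ft_force: [-2.5, 0.8, 5.4]
opening: 0.536
grasp_force: 29.7
```

```bash
python3 -c "
from h import *
go([.5843,.0519,.0586])"
```

```text
t 9.48 pos [0.5826 0.052  0.0767] yaw_y -10.89 tilt [0.0005 0.0003] F [-2.5  0.8  5.4] T [0.17 0.77 0.3 ] open 0.536 gf 29.7 units [0.01 0.07 0.72]
```

Request:
servo_tool(deltas=[{"dr":[0,0,0],"translation":[0,-0.02,0.08],"grip":-1},{"dr":[0,0,0],"translation":[0,0,0.08],"grip":-1},{"dr":[0,0,0],"translation":[0,0,0],"grip":-1}])

```text
time_s: 9.73
ee_pos: [0.5821, 0.052, 0.0724]
tcp_rot: [0.0, 0.771, 0.637, 0.0]
ft_force: [1.1, 1.7, -1.0]
opening: 0.534
grasp_force: 29.7
```

Request:
servo_tool(deltas=[{"dr":[0,0,0],"translation":[0,0,0.08],"grip":-1},{"dr":[0,0,0],"translation":[0,0,0.08],"grip":-1},{"dr":[0,0,0],"translation":[0,0,0],"grip":-1}])

```text
time_s: 9.98
ee_pos: [0.5815, 0.052, 0.0676]
tcp_rot: [-0.0, 0.771, 0.637, -0.0]
ft_force: [4.8, 1.0, -15.2]
opening: 0.539
grasp_force: 29.7
```

Request:
servo_tool(deltas=[{"dr":[0,0,0],"translation":[0,0,0.08],"grip":-1},{"dr":[0,0,0],"translation":[0,0,0.08],"grip":-1},{"dr":[0,0,0],"translation":[0,0,0],"grip":-1}])

```text
time_s: 10.23
ee_pos: [0.5815, 0.0518, 0.0636]
tcp_rot: [-0.0, 0.771, 0.637, -0.0]
ft_force: [6.3, 0.1, -16.6]
opening: 0.539
grasp_force: 29.7
```

```bash
python3 -c "
from h import *
go([.5843,.0519,.0586])"
```

```text
t 10.23 pos [0.5815 0.0518 0.0636] yaw_y -10.91 tilt [-0.0008 -0.0006] F [  6.3   0.1 -16.6] T [-0.11 -1.24  0.2 ] open 0.539 gf 29.7 units [0.02 0.11 0.2 ]
```

It has snapped over and the rollers are drawing it down with 15 N. I'll follow to the seat.

Request:
servo_tool(deltas=[{"dr":[0,0,0],"translation":[0,0.03,0.06],"grip":-1},{"dr":[0,0,0],"translation":[0,0,0.06],"grip":-1},{"dr":[0,0,0],"translation":[0,0,0],"grip":-1}])

```text
time_s: 10.48
ee_pos: [0.5819, 0.0518, 0.0608]
tcp_rot: [-0.0, 0.771, 0.637, -0.001]
ft_force: [2.2, -0.1, -15.0]
opening: 0.533
grasp_force: 29.8
```

Request:
servo_tool(deltas=[{"dr":[0,0,0],"translation":[0,0,0.06],"grip":-1},{"dr":[0,0,0],"translation":[0,0,0],"grip":-1},{"dr":[0,0,0],"translation":[0,0,0],"grip":-1}])

```text
time_s: 10.73
ee_pos: [0.5823, 0.0518, 0.0599]
tcp_rot: [-0.0, 0.771, 0.637, -0.0]
ft_force: [-1.7, 0.5, -9.5]
opening: 0.537
grasp_force: 29.8
```

```bash
python3 -c "
from h import *
go([.5843,.0519,.0586])"
```

```text
t 10.73 pos [0.5823 0.0518 0.0599] yaw_y -10.91 tilt [-0.0005 -0.    ] F [-1.7  0.5 -9.5] T [-0.06  0.4   0.16] open 0.537 gf 29.8 units [0.02 0.08 0.05]
```

It is seating. I'll go down 1 mm more, then open so the rollers seat it freely, and regrip.

Request:
servo_tool(deltas=[{"dr":[0,0,0],"translation":[0,0,0.04],"grip":-1},{"dr":[0,0,0],"translation":[0,0,0],"grip":-1},{"dr":[0,0,0],"translation":[0,0,0],"grip":0.25},{"dr":[0,0,0],"translation":[0,0,0],"grip":0.25},{"dr":[0,0,0],"translation":[0,0,0],"grip":0.25}])

```text
time_s: 11.15
ee_pos: [0.5834, 0.0517, 0.0596]
tcp_rot: [0.001, 0.771, 0.637, 0.001]
ft_force: [0.4, -0.4, -0.3]
opening: 0.625
grasp_force: 0.0
```

```bash
python3 -c "
from h import *
go([.5843,.0519,.0586])
i=robot.snapshot('side')
f=lambda i,x,y,w,h,k:cv2.resize(i[y:y+h,x:x+w],None,fx=k,fy=k,interpolation=cv2.INTER_CUBIC)
cv2.imwrite('pics/c5.png',f(i,235,160,90,75,8))
"
```

```text
t 11.15 pos [0.5834 0.0517 0.0596] yaw_y -10.92 tilt [0.0018 0.0001] F [ 0.4 -0.4 -0.3] T [-0.1   0.07  0.01] open 0.625 gf 0.0 units [0.01 0.03 0.04]
```

View pics/c5.png

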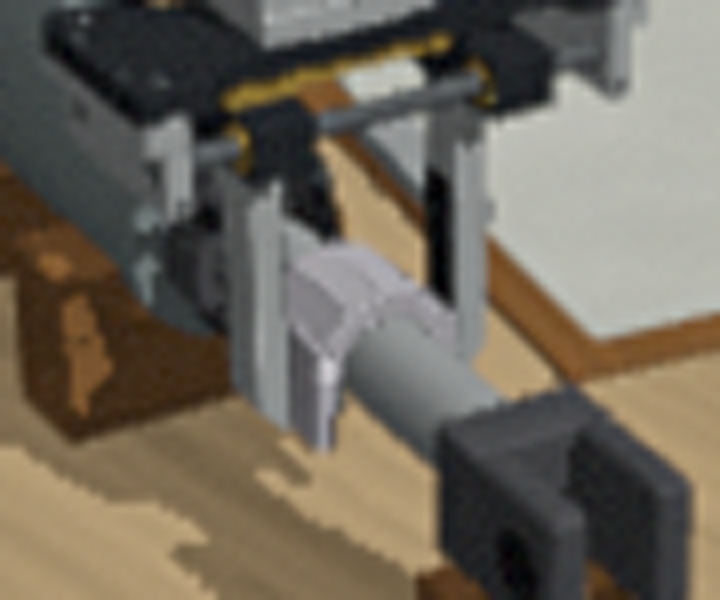

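The side view shows the collar fully down on the rod and in line with it, with the nut clear beyond it. I'll regrip and slide.

Request:
servo_tool(deltas=[{"dr":[0,0,0],"translation":[0,-0.03,0],"grip":0.25},{"dr":[0,0,0],"translation":[0,0,0],"grip":-1},{"dr":[0,0,0],"translation":[0,0,0],"grip":-1},{"dr":[0,0,0],"translation":[0,0,0],"grip":-1},{"dr":[0,0,0],"translation":[0,0,0],"grip":-1}])

```text
time_s: 11.62
ee_pos: [0.5819, 0.0519, 0.0591]
tcp_rot: [0.0, 0.771, 0.637, 0.0]
ft_force: [0.1, -0.2, 1.8]
opening: 0.539
grasp_force: 29.9
```

Request:
servo_tool(deltas=[{"dr":[0,0,0],"translation":[0.06,0,0],"grip":-1},{"dr":[0,0,0],"translation":[0.08,0,0],"grip":-1},{"dr":[0,0,0],"translation":[0.08,0,0],"grip":-1},{"dr":[0,0,0],"translation":[0.08,0,0],"grip":-1}])

```text
time_s: 11.95
ee_pos: [0.5834, 0.0594, 0.059]
tcp_rot: [0.0, 0.771, 0.637, 0.0]
ft_force: [0.4, -3.1, 2.5]
opening: 0.536
grasp_force: 29.9
```

```bash
python3 -c "
from h import *
go([.5843,.0519,.0586])"
```

```text
t 11.95 pos [0.5834 0.0594 0.059 ] yaw_y -10.91 tilt [ 0.0002 -0.0003] F [ 0.4 -3.1  2.5] T [-0.54  0.01  0.02] open 0.536 gf 29.9 units [-0.29  0.09  0.02]
```

Request:
servo_tool(deltas=[{"dr":[0,0,0],"translation":[0.08,0,-0.01],"grip":-1},{"dr":[0,0,0],"translation":[0.08,0,0],"grip":-1},{"dr":[0,0,0],"translation":[0.08,0,0],"grip":-1},{"dr":[0,0,0],"translation":[0.08,0,0],"grip":-1},{"dr":[0,0,0],"translation":[0.08,0,0],"grip":-1},{"dr":[0,0,0],"translation":[0.06,0,0],"grip":-1},{"dr":[0,0,0],"translation":[0.04,0,0],"grip":-1}])

```text
time_s: 12.53
ee_pos: [0.5857, 0.0718, 0.0592]
tcp_rot: [0.0, 0.771, 0.637, -0.0]
ft_force: [3.2, -1.7, -3.6]
opening: 0.538
grasp_force: 29.9
```

Request:
servo_tool(deltas=[{"dr":[0,0,0],"translation":[0.04,0,0],"grip":-1},{"dr":[0,0,0],"translation":[0.04,0,0],"grip":-1},{"dr":[0,0,0],"translation":[0.04,0,0],"grip":-1},{"dr":[0,0,0],"translation":[0,0,0],"grip":-1}])

```text
time_s: 12.87
ee_pos: [0.5863, 0.0748, 0.0592]
tcp_rot: [0.0, 0.771, 0.637, 0.0]
ft_force: [3.9, -0.8, -4.5]
opening: 0.535
grasp_force: 29.9
```

```bash
python3 -c "
from h import *
go([.5843,.0519,.0586])"
```

```text
t 12.87 pos [0.5863 0.0748 0.0592] yaw_y -10.9 tilt [0.0001 0.    ] F [ 3.9 -0.8 -4.5] T [-0.25 -0.64  0.06] open 0.535 gf 29.9 units [-0.91  0.1   0.03]
```

Request:
servo_tool(deltas=[{"dr":[0,0,0],"translation":[0.04,0.02,0.01],"grip":-1},{"dr":[0,0,0],"translation":[0.04,0,0],"grip":-1},{"dr":[0,0,0],"translation":[0.04,0,0],"grip":-1},{"dr":[0,0,0],"translation":[0.04,0,0],"grip":-1}])

```text
time_s: 13.2
ee_pos: [0.5873, 0.0785, 0.059]
tcp_rot: [-0.0, 0.771, 0.637, -0.0]
ft_force: [-0.9, -2.2, 2.5]
opening: 0.539
grasp_force: 29.9
```

Request:
servo_tool(deltas=[{"dr":[0,0,0],"translation":[0.03,0,0],"grip":-1},{"dr":[0,0,0],"translation":[0.03,0,0],"grip":-1},{"dr":[0,0,0],"translation":[0,0,0],"grip":-1}])

```text
time_s: 13.45
ee_pos: [0.5877, 0.08, 0.059]
tcp_rot: [0.0, 0.771, 0.637, -0.0]
ft_force: [-1.4, -0.7, 3.0]
opening: 0.536
grasp_force: 29.9
```

Request:
servo_tool(deltas=[{"dr":[0,0,0],"translation":[0.03,0,0],"grip":-1},{"dr":[0,0,0],"translation":[0.03,0,0],"grip":-1},{"dr":[0,0,0],"translation":[0,0,0],"grip":-1}])

```text
time_s: 13.7
ee_pos: [0.588, 0.0814, 0.059]
tcp_rot: [0.0, 0.771, 0.637, -0.0]
ft_force: [-1.9, -1.5, 5.6]
opening: 0.538
grasp_force: 29.9
```

```bash
python3 -c "
from h import *
go([.5843,.0519,.0586])"
```

```text
t 13.7 pos [0.588  0.0814 0.059 ] yaw_y -10.91 tilt [ 0.     -0.0001] F [-1.9 -1.5  5.6] T [-0.42  0.39 -0.01] open 0.538 gf 29.9 units [-1.19  0.08  0.02]
```

Request:
servo_tool(deltas=[{"dr":[0,0,0],"translation":[0.03,-0.005,-0.01],"grip":-1},{"dr":[0,0,0],"translation":[0.03,0,0],"grip":-1},{"dr":[0,0,0],"translation":[0,0,0],"grip":-1}])

```text
time_s: 13.95
ee_pos: [0.5881, 0.0832, 0.0591]
tcp_rot: [-0.0, 0.771, 0.637, -0.0]
ft_force: [0.9, 0.4, -0.1]
opening: 0.538
grasp_force: 29.9
```

Request:
servo_tool(deltas=[{"dr":[0,0,0],"translation":[0.03,0,0],"grip":-1},{"dr":[0,0,0],"translation":[0.03,0,0],"grip":-1},{"dr":[0,0,0],"translation":[0,0,0],"grip":-1}])

```text
time_s: 14.2
ee_pos: [0.5884, 0.0846, 0.0591]
tcp_rot: [-0.0, 0.771, 0.637, -0.0]
ft_force: [0.6, 0.1, -1.5]
opening: 0.536
grasp_force: 29.9
```

```bash
python3 -c "
from h import *
go([.5843,.0519,.0586])"
```

```text
t 14.2 pos [0.5884 0.0846 0.0591] yaw_y -10.89 tilt [-0.0002  0.    ] F [ 0.6  0.1 -1.5] T [-0.   -0.03 -0.02] open 0.536 gf 29.9 units [-1.31  0.09  0.02]
```

Request:
servo_tool(deltas=[{"dr":[0,0,0],"translation":[0.03,0,0],"grip":-1},{"dr":[0,0,0],"translation":[0.03,0,0],"grip":-1},{"dr":[0,0,0],"translation":[0,0,0],"grip":-1}])

```text
time_s: 14.45
ee_pos: [0.5887, 0.086, 0.0592]
tcp_rot: [-0.0, 0.771, 0.637, -0.0]
ft_force: [0.9, 0.5, -2.0]
opening: 0.537
grasp_force: 29.9
```

Request:
servo_tool(deltas=[{"dr":[0,0,0],"translation":[0.03,0,0],"grip":-1},{"dr":[0,0,0],"translation":[0,0,0],"grip":-1}])

```text
time_s: 14.62
ee_pos: [0.5888, 0.0866, 0.0592]
tcp_rot: [0.0, 0.771, 0.637, -0.0]
ft_force: [-0.4, 0.2, -1.7]
opening: 0.538
grasp_force: 29.9
```

Request:
servo_tool(deltas=[{"dr":[0,0,0],"translation":[0.03,0,0],"grip":-1},{"dr":[0,0,0],"translation":[0.03,0,0],"grip":-1},{"dr":[0,0,0],"translation":[0,0,0],"grip":-1}])

```text
time_s: 14.87
ee_pos: [0.5892, 0.0882, 0.0592]
tcp_rot: [0.0, 0.771, 0.637, -0.0]
ft_force: [0.6, 0.3, -2.6]
opening: 0.539
grasp_force: 29.9
```

Request:
servo_tool(deltas=[{"dr":[0,0,0],"translation":[0.03,0,0],"grip":-1},{"dr":[0,0,0],"translation":[0,0,0],"grip":-1}])

```text
time_s: 15.03
ee_pos: [0.5892, 0.0883, 0.0592]
tcp_rot: [0.0, 0.771, 0.637, -0.0]
ft_force: [0.7, -2.2, -1.1]
opening: 0.539
grasp_force: 29.9
```

Request:
servo_tool(deltas=[{"dr":[0,0,0],"translation":[0.03,0,0],"grip":-1},{"dr":[0,0,0],"translation":[0,0,0],"grip":-1},{"dr":[0,0,0],"translation":[0,0,0],"grip":-1}])

```text
time_s: 15.28
ee_pos: [0.5892, 0.0883, 0.0591]
tcp_rot: [0.0, 0.771, 0.636, -0.001]
ft_force: [-2.1, -6.0, -1.4]
opening: 0.533
grasp_force: 29.9
```

```bash
python3 -c "
from h import *
go([.5843,.0519,.0586])"
```

```text
t 15.28 pos [0.5892 0.0883 0.0591] yaw_y -10.95 tilt [-0.0004 -0.0012] F [-2.1 -6.  -1.4] T [-1.53  0.28  0.15] open 0.533 gf 29.9 units [-1.47  0.08  0.02]
```

It stops dead with 6 N at y=0.0883 (0.087 predicted), so that is the nut. I'll hold, release and retreat upward.

Request:
servo_tool(deltas=[{"dr":[0,0,0],"translation":[0,0,0],"grip":-1},{"dr":[0,0,0],"translation":[0,0,0],"grip":-1},{"dr":[0,0,0],"translation":[0,0,0],"grip":0.3},{"dr":[0,0,0],"translation":[0,0,0],"grip":0.3},{"dr":[0,0,0],"translation":[0,0,0],"grip":0.3},{"dr":[0,0,0],"translation":[0,0,0],"grip":0.3}])

```text
time_s: 15.78
ee_pos: [0.5895, 0.0898, 0.0593]
tcp_rot: [-0.0, 0.771, 0.637, 0.0]
ft_force: [-0.1, -0.4, -0.2]
opening: 0.649
grasp_force: 0.0
```

Request:
servo_tool(deltas=[{"dr":[0,0,0],"translation":[0,0,-0.2],"grip":0.3},{"dr":[0,0,0],"translation":[0,0,-0.5],"grip":0.3},{"dr":[0,0,0],"translation":[0,0,-0.9],"grip":0.3},{"dr":[0,0,0],"translation":[0,0,-1],"grip":0.3},{"dr":[0,0,0],"translation":[0,0,-1],"grip":0.3},{"dr":[0,0,0],"translation":[0,0,-1],"grip":0.3},{"dr":[0,0,0],"translation":[-1,-0.5,-1],"grip":0.3},{"dr":[0,0,0],"translation":[-1,-0.5,-1],"grip":0.3},{"dr":[0,0,0],"translation":[-1,-0.5,-0.5],"grip":0.3},{"dr":[0,0,0],"translation":[-1,-0.5,0],"grip":0.3},{"dr":[0,0,0],"translation":[-1,-0.5,0],"grip":0.3},{"dr":[0,0,0],"translation":[-1,-0.5,0],"grip":0.3}])

```text
time_s: 16.78
ee_pos: [0.4865, -0.0447, 0.2378]
tcp_rot: [0.0, 0.771, 0.637, 0.001]
ft_force: [0.6, -0.2, 0.6]
opening: 0.656
grasp_force: 0.0
```

Request:
servo_tool(deltas=[{"dr":[0,0,0],"translation":[-1,-0.5,0],"grip":0.3},{"dr":[0,0,0],"translation":[-1,-0.5,0],"grip":0.3},{"dr":[0,0,0],"translation":[-0.5,-0.3,0],"grip":0.3},{"dr":[0,0,0],"translation":[0,0,0],"grip":0.3}])

```text
time_s: 17.12
ee_pos: [0.4422, -0.1011, 0.2377]
tcp_rot: [-0.0, 0.772, 0.635, 0.001]
ft_force: [0.2, 0.8, 1.1]
opening: 0.65
grasp_force: 0.0
```

```bash
python3 -c "
from h import *
go([.5843,.0519,.0586])
i=robot.snapshot('side');j=robot.snapshot('top')
f=lambda i,x,y,w,h,k:cv2.resize(i[y:y+h,x:x+w],None,fx=k,fy=k,interpolation=cv2.INTER_CUBIC)
cv2.imwrite('pics/c6.png',np.hstack([f(i,225,150,80,100,5),f(j,235,140,80,100,5)]))
"
```

```text
t 17.12 pos [ 0.4422 -0.1011  0.2377] yaw_y -11.12 tilt [0.0012 0.0015] F [0.2 0.8 1.1] T [-0.09  0.06  0.02] open 0.65 gf 0.0 units [7.09 4.39 7.18]
```

View pics/c6.png

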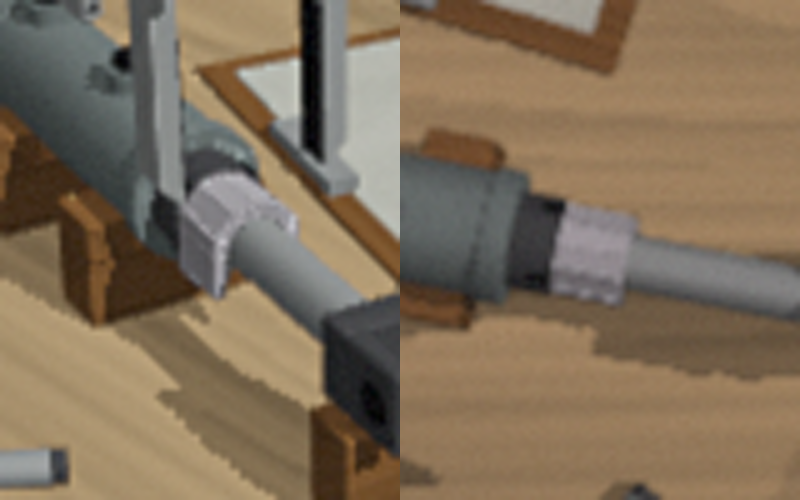

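The top view shows the collar seated in line on the rod, its end face against the dark nut at crop x≈558 with no gap. The arm is well clear, so I'm handing in.

```bash
python3 -c "
from station import robot
print(robot.finish_job())"
```

```text
the job is handed in; nothing more can be done
None
```

The long collar is snapped home on the rod and, from the last camera view and the measured stop, flush against the gland nut. It is released with the arm clear; I brought it up to the nut at about 6 N and handed the job in at about 17 s, but no verdict came back.

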